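Put the torch kit back on its outlines

TASK

Put the four pieces of the torch kit that lie on the right-hand half of the bench onto the white tiles: the slim jar, the wide jar, the small box of flints and the flint striker each go centred on the printed outline of their own shape and size. The jars stay upright, the box and the striker lie flat and turned as their outlines show, with the striker's cup on the cup of its outline. Let go of everything, and leave the black tape roll and the tape measure between the pieces where they are.

Things in the scene. Friction and masses are not known exactly. Their poses are not given: they have to be found in the camera images.
- gel_jar: tall slim white jar with a green cap, standing upright and loose on the right-hand half (a like jar at the back left, out of reach, is not meant): body 48 mm across up to 107 mm, cap 41 mm across up to 130 mm, about 0.22 kg. Origin: centre of the underside; z up. 
- paste_jar: short wide dark grey jar with a black lid, standing upright, loose: 60 mm across, 85 mm high, about 0.32 kg. Origin: centre of the underside; z up. 
- flint_box: small red closed cardboard box lying flat, loose: 46 mm along its x, 60 mm along its y, 30 mm high, about 60 g. Origin: centre of the underside; z up. 
- striker: flint striker of bare steel wire lying flat, loose, rigid: a narrow loop, 40 mm wide (x), 141 mm long (y), 60 g, with a round cup at its +y end (34 mm across, 14 mm high, centre 53 mm along +y). Side wires 6 mm high, from y = -54 to 42 mm, outer sides at x = -20 and 20 mm. Origin: centre of the whole underside; z up.
- gel_tile: fixed white tile flat on the bench, 90 x 166 x 6 mm, a screw in each corner. Origin: its underside, middle of one short end; it runs 166 mm from there along its +y. Top 6 mm up. Outline (flat black print) centred on the tile, 83 mm along +y: the smaller filled disc, 51 mm across (for the slim jar).
- paste_tile: fixed white tile flat on the bench, 90 x 166 x 6 mm, a screw in each corner. Origin: its underside, middle of one short end; it runs 166 mm from there along its +y. Top 6 mm up. Outline (flat black print) centred on the tile, 83 mm along +y: the larger filled disc, 64 mm across (for the wide jar).
- flints_tile: fixed white tile flat on the bench, 90 x 166 x 6 mm, a screw in each corner. Origin: its underside, middle of one short end; it runs 166 mm from there along its +y. Top 6 mm up. Outline (flat black print) centred on the tile, 83 mm along +y: a filled rectangle, 50 mm along x and 64 mm along y (for the small box).
- striker_tile: fixed white tile flat on the bench, 90 x 166 x 6 mm, a screw in each corner. Origin: its underside, middle of one short end; it runs 166 mm from there along its +y. Top 6 mm up. Outline (flat black print) centred on the tile, 83 mm along +y: the striker's shape, 43 mm along x and 146 mm along y, a loop with white inside, its round cup at the +y end.
- black_tape: roll of black tape lying flat on the right-hand half among the task's things, loose, a bystander to be left alone: 62 mm across, 19 mm high. Origin: centre of the underside; z up. 
- measure: yellow pocket tape measure standing on edge among the task's things, loose, a bystander to be left alone: 36 mm wide (x), 80 mm long (y), 60 mm high. Origin: centre of the underside; z up. 

How it is judged:
At the end, for the whole second after the job is handed in: Each piece rests on its own tile, level or upright (0.1 rad), centred within 12 mm along and across the tile; box turned within 0.25 rad of its outline (either way round), striker within 0.2 rad with its cup at the outline's cup; all released and at rest (x of gel_jar in the frame of gel_tile between -0.012 and 0.012 m and y of gel_jar in the frame of gel_tile between 0.071 and 0.095 m and z of gel_jar in the frame of gel_tile between 0.002 and 0.01 m and angle between each of gel_jar, paste_jar, flint_box, striker's own z axis and vertical below 0.1 rad and linear speed of each of gel_jar, paste_jar, flint_box, striker below 0.02 m/s and angular speed of each of gel_jar, paste_jar, flint_box, striker below 0.2 rad/s and x of paste_jar in the frame of paste_tile between -0.012 and 0.012 m and y of paste_jar in the frame of paste_tile between 0.071 and 0.095 m and z of paste_jar in the frame of paste_tile between 0.002 and 0.01 m and x of flint_box in the frame of flints_tile between -0.012 and 0.012 m and y of flint_box in the frame of flints_tile between 0.071 and 0.095 m and z of flint_box in the frame of flints_tile between 0.002 and 0.01 m and x of striker in the frame of striker_tile between -0.012 and 0.012 m and y of striker in the frame of striker_tile between 0.071 and 0.095 m and z of striker in the frame of striker_tile between 0.002 and 0.01 m and angle between the y axis of flint_box and the y axis of flints_tile, either way round below 0.25 rad and angle between the y axis of striker and the y axis of striker_tile, either way round below 0.2 rad and y of striker_tile in the frame of striker below -0.04 m); the robot touches nothing.
It fails at once if the black tape roll or the tape measure is shifted by more than 25 mm (distance of any of black_tape, measure from where it was at the start of the episode above 0.025 m).
It also fails if it takes over 112 s, if anything falls off the work surface, if the arm or the gripper's body presses on something with over 40 N, if the wrist force passes 120 N, or if a joint passes its speed limit or range.

ROBOT

A 6-joint arm with a two-finger parallel gripper is mounted at the origin on a cart in front of the work surface, level with it; the furniture and walls round the work are solid. World frame = base frame: x ahead of the robot, y to its left, z up, the work surface at z = 0. Lengths are in m, angles in rad, forces in N, time in s.
With the tool pointing down it reaches from about 0.3 to 0.775 m from the base axis. Payload 14.6 kg.
Tool frame: the origin (TCP) lies at the very end of the fingers, on their centre line; the grasp point (between the pads) lies 19 mm behind it; z points along the fingers, y is the line along which they close (so a half turn about z gives the same grasp; the last joint's range is limited). The gripper opens to 94 mm and grips with 3 to 60 N. Pads are 16 mm wide; open, the fingers measure 119 mm over their backs; the gripper's body (75 mm by 177 mm) begins 78 mm behind the grasp point.
Start: joints at [1.085, 0.3, 1.521, -0, 1.321, -0.067], TCP at [0.224, 0.502, 0.173] pointing down, gripper open.
Joint ranges: [-3.03, 3.03], [-0.79, 2.21], [0.23, 2.52], [-1.04, 4.18], [0, 3.07], [-2.55, 2.55]. Speed limits (rad/s): [2.22, 2.22, 2.57, 3.14, 3.14, 3.14].

INTERFACE

Orientations are given as [roll, pitch, yaw] about the fixed x, y, z axes, in that order (R = Rz(yaw) Ry(pitch) Rx(roll)).
In Python, from station import * gives the robot as it stands.
- The arm moves only by the tool jog_arm, never from a script. Its argument "rows" is a list of rows, each a list of 3 entries, a list of its own where there are three numbers: the shift along the tool's x, y, z in m, then the turn about the tool's z in degrees, then the finger opening in m, from 0 to 0.094. A call has 1 to 12 rows; each row shifts and turns the commanded pose from where the row before left it, along the tool's axes as they then stand; what a row does not reach is not made up. A row lasts 1/12 s, in which the tool goes at most 41.7 mm and 7.16 degrees, less where a joint would pass 70% of its speed; a pose out of reach is approached as far as the arm can. A call is refused whole if a number of a shift passes 0.0417 or a number of a turn 7.16, either way. A call with a gripper value outside its range is refused whole. The fingers move at their own pace and stop on an object; "squeeze" is the grip in N (left out, the last holds). Time passes only in rows, so rows that do not move let the fingers close. It gives the time, the measured TCP pose, the force, the opening and the grip force at its end, in the units of the state.
- get_obs(): the state, without advancing time (a new reading comes with each control period).
- camera(name): name is "side" or "top" or "wrist"; returns a dict with "image" (384x512x3 uint8, red, green, blue), "range_z" (384x512 float32, m along the optical axis (not along the pixel's ray), 0 where there is no reading), "K" (3x3 intrinsics, pixels), "world_from_camera" (4x4, takes a point from camera to world coordinates); the wrist camera has in their place "T_tool_cam" (4x4, takes a point from camera to tool coordinates, whose origin is the TCP and whose axes are the flange's). Camera axes: x right, y up, looking along -z (the intrinsics and any distortion apply to the point x, -y, -z); pixel columns grow to the right and rows downward; lengths in m; the calibration is good to about 2 mm. A picture is of the moment at which its call begins: read the wrist's pose just before it.
- hand_in(): hands the job in; it is judged then, once.
Trained networks look in a picture, given as the dict that the camera call returned (one of the last four; its "shot" number tells which), for a name from the list of things; names that differ only in an ending like _2 or _b are one class to them, and where a whole thing is asked for, a point or a joint stands for the part that bears it (a point fixed in the world has none). Each returns a list of dicts, best first, with "p" (0 to 1); they miss things now and then, are a little off and sometimes report something else, mostly with a low value. They report only what shows in the picture. A call takes as long as a camera call.
- search_frame(label, picture): "at" ([column, row] as shares, 0 to 1, of the picture: columns of its width, rows of its height, amid what is visible of it).
- spot_point(label, picture): "at" ([column, row] as shares, 0 to 1, of the picture: columns of its width, rows of its height: a listed point, or the origin of a listed thing).
The state is a dict: "time_s": time; "qpos": joint angles; "joint_vel": joint speeds; "tau": joint torques, N m; "ee_pos": TCP position; "eef_rot": TCP orientation; "force": force on the tool from outside, world axes, zero at the start; "moment": the same for the moment, N m; "grip_width": finger opening in m; "grip_force": force on a finger pad.
Only numpy, scipy, OpenCV 4.12 (cv2) and the standard library are available. Lean on these libraries where they do the work, as an engineer would, in place of code of your own. Each camera call takes 0.05 s, during which the arm holds its last target. There are 200 camera calls.

## Working session

There is one attempt and no reset: what is moved stays moved. The work goes in short steps, Python scripts to look and compute and a tool call to move; the robot and the scene stay as the last step left them, time stands still between calls to the robot, and variables do not carry over. Pictures are saved under pics/ and viewed, at most 14 in all, crops included, and the job is handed in when it is done.

Besides the shell and the picture viewer there is one more tool, called after ">>>" by a JSON object that holds its "method" and its "body", one argument or row to a line. jog_arm: Moves the arm, as the interface text tells. Its arguments: {"type":"object","properties":{"rows":{"type":"array","items":{"type":"array"}},"squeeze":{"type":"number"}},"required":["rows"]}

```bash
mkdir -p pics; ls; cat > h.py <<'E'
from station import *
import numpy as np, cv2
def save(c,n): cv2.imwrite('pics/'+n, cv2.cvtColor(c['image'],cv2.COLOR_RGB2BGR))
def pt(c,u,v,z=None):
    K=c['K'];T=c['world_from_camera']
    d=np.array([(u-K[0,2])/K[0,0],-(v-K[1,2])/K[1,1],-1.])
    if z is None:
        r=c['range_z'][int(v),int(u)]; return T[:3,:3]@(d*r)+T[:3,3]
    w=T[:3,:3]@d; s=(z-T[2,3])/w[2]; return T[:3,3]+s*w
E
python3 - <<'E'
from h import *
o=get_obs();print({k:np.round(v,3) for k,v in o.items()})
for n in ['top','side']:
    c=camera(n);save(c,n+'0.png');print(n,np.round(c['world_from_camera'],3).tolist(),c['K'].tolist())
    for l in ['gel_jar','paste_jar','flint_box','striker','gel_tile','paste_tile','flints_tile','striker_tile','black_tape','measure']:
        for r in search_frame(l,c)[:2]:
            u,v=r['at'][0]*512,r['at'][1]*384
            p=pt(c,u,v);print(l,round(r['p'],2),round(u),round(v),p.round(3))
E
```

```text
pics
{'time_s': np.float64(0.0), 'qpos': array([ 1.085,  0.3  ,  1.522,  0.   ,  1.321, -0.067]), 'joint_vel': array([ 0.001,  0.   ,  0.   , -0.001,  0.   ,  0.001]), 'tau': array([-1.0000e-03, -5.3181e+01, -3.5274e+01,  7.1000e-02,  2.4000e-02,
       -0.0000e+00]), 'ee_pos': array([0.224, 0.502, 0.173]), 'eef_rot': array([-3.14 , -0.   ,  2.723]), 'force': array([0.5  , 1.24 , 0.583]), 'moment': array([-0.026, -0.019,  0.001]), 'grip_force': np.float64(0.0), 'grip_width': np.float64(0.094)}
top [[0.026, 0.991, -0.135, 0.347], [-0.999, 0.03, 0.024, -0.042], [0.028, 0.134, 0.991, 1.173], [0.0, 0.0, 0.0, 1.0]] [[473.3050965223381, 0.0, 253.8630956056747], [0.0, 473.3050965223381, 193.24892478661312], [0.0, 0.0, 1.0]]
gel_jar 0.64 374 231 [ 0.413 -0.338  0.122]
paste_jar 0.93 311 189 [ 0.509 -0.201  0.083]
flint_box 0.97 253 149 [ 0.612 -0.067  0.031]
striker 0.73 344 162 [ 0.594 -0.299 -0.001]
striker 0.49 308 187 [ 0.514 -0.195  0.085]
gel_tile 0.98 95 212 [0.448 0.318 0.006]
paste_tile 0.85 85 152 [0.598 0.351 0.007]
flints_tile 0.9 172 159 [0.587 0.135 0.005]
striker_tile 0.96 187
[... 190 characters left out ...]
 0.39  -0.19   0.061]
side [[0.504, 0.551, -0.665, -0.337], [-0.864, 0.337, -0.375, -0.53], [0.017, 0.763, 0.646, 0.861], [0.0, 0.0, 0.0, 1.0]] [[414.8708178454462, 0.0, 258.90056848603933], [0.0, 414.8708178454462, 186.1449856830218], [0.0, 0.0, 1.0]]
gel_jar 0.61 345 239 [ 0.394 -0.369  0.086]
paste_jar 0.66 307 201 [ 0.496 -0.217  0.067]
flint_box 0.83 276 176 [ 0.59  -0.067  0.029]
striker 0.75 354 212 [ 0.591 -0.337  0.004]
gel_tile 0.18 173 144 [0.59  0.355 0.001]
paste_tile 0.72 176 143 [0.595 0.347 0.004]
flints_tile 0.56 227 163 [0.597 0.126 0.002]
striker_tile 0.62 203 192 [0.426 0.1   0.005]
black_tape 0.72 321 186 [ 0.645 -0.203  0.009]
measure 0.66 284 232 [ 0.367 -0.214  0.052]
```

```bash
python3 - <<'E'
import cv2
i=cv2.imread('pics/top0.png');cv2.imwrite('pics/top0b.png',cv2.resize(i[100:340,50:450],(800,480),interpolation=cv2.INTER_CUBIC))
E
```

```text
(no output)
```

View pics/top0b.png

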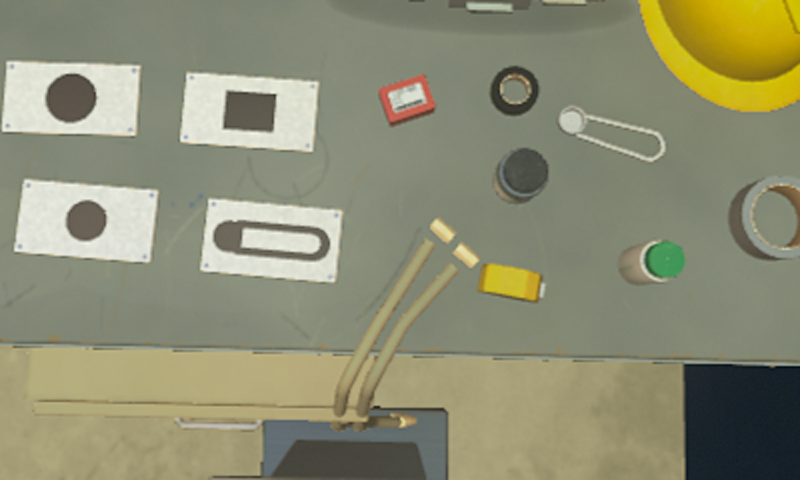

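The top view shows the four tiles on the left: large disc back left, small disc front left, rectangle back right, and striker outline front right with its cup at the left end. The pieces and bystanders are on the right. Brass-tipped hoses reach in over the bench front, so I'll check their height.

```bash
python3 - <<'E'
from h import *
c=camera('top')
vv,uu=np.mgrid[0:384,0:512];K=c['K'];T=c['world_from_camera'];r=c['range_z']
P=np.stack([(uu-K[0,2])/K[0,0]*r,-(vv-K[1,2])/K[1,1]*r,-r],-1)@T[:3,:3].T+T[:3,3]
g=lambda u,v:(int(50+u/2),int(100+v/2))
for n,q in dict(tip1=(440,230),tip2=(465,257),h1=(400,300),h2=(375,350),h3=(345,400),h4=(405,420),bucketL=(650,30),bucketB=(740,105),back=(500,5),box=(460,462),ring=(770,250)).items():
    u,v=g(*q);print(n,P[v,u].round(3))
# side view check hoses done later
img=c['image'].astype(int);hsv=cv2.cvtColor(c['image'],cv2.COLOR_RGB2HSV)
g0=img.max(2)
def comp(mask,seed):
    n,l,s,ce=cv2.connectedComponentsWithStats(mask.astype(np.uint8),connectivity=8)
    u,v=seed;w=l[v-4:v+5,u-4:u+5];w=w[w>0];return l==np.bincount(w).argmax()
def rep(n,m,z):
    ys,xs=np.nonzero(m);q=np.array([pt(c,x,y,z)[:2] for x,y in zip(xs,ys)])
    rc=cv2.minAreaRect(q.astype(np.float32)*1000);b=cv2.boxPoints(rc)
    e=sorted([(np.hypot(*(b[i+1]-b[i])),np.degrees(np.arctan2(*(b[i+1]-b[i])[::-1]))%180) for i in (0,1)])
    print(n,len(xs),'mean',q.mean(0).round(4),'rect',np.round(rc[0],1),'short/long',np.round(e,1).tolist())
    return q
dark=g0<100
for n,s in dict(gel=(86,220),paste=(71,98),flints=(250,111),striker=(225,237)).items():
    rep(n+'_out',comp(dark,g(*s)),.006)
white=(g0>165)&(hsv[...,1]<40)
for n,s in dict(gel=(50,200),paste=(30,80),flints=(200,100),striker=(220,215)).items():
    rep(n+'_tile',comp(white,g(*s)),.006)
rep('box',comp((img[...,0]>130)&(img[...,1]<90),g(390,100)),.028)
rep('gelcap',comp((img[...,1]>img[...,0]+40)&(P[...,2]>.1),g(665,260)),.13)
rep('paste',comp((P[...,2]>.075),g(525,165)),.085)
rep('tape',comp(dark&(P[...,2]<.03),g(497,90)),.019)
rep('measure',comp((P[...,2]>.05)&(P[...,2]<.07),g(510,282)),.06)
q=rep('striker',comp((g0>150)&(hsv[...,1]<60),g(572,120)),.006)
rep('hose',comp((P[...,2]>.1),g(440,230)),.1)
c=camera('side');save(c,'s1.png')
E
```

```text
tip1 [ 0.451 -0.112  0.021]
tip2 [ 0.421 -0.142  0.019]
h1 [ 0.366 -0.065  0.   ]
h2 [ 0.304 -0.035 -0.003]
h3 [ 0.24   0.001 -0.038]
h4 [ 0.175 -0.086 -0.433]
bucketL [ 0.72  -0.379 -0.001]
bucketB [ 0.623 -0.489  0.011]
back [ 0.718 -0.173  0.088]
box [ 0.056 -0.211 -0.797]
ring [ 0.437 -0.509  0.045]Traceback (most recent call last):
  File "<stdin>", line 22, in <module>
  File "<stdin>", line 13, in comp
ValueError: attempt to get argmax of an empty sequence
```

View pics/side0.png

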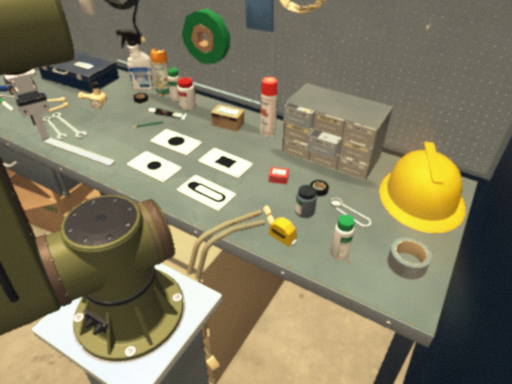

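The side view shows the hoses lying low on the bench (about 20 mm) and a drawer cabinet behind the red box. The helmet and grey ring on the right are clear of the path.

```bash
cat > m.py <<'E'
from h import *
c=camera('top')
vv,uu=np.mgrid[0:384,0:512];K=c['K'];T=c['world_from_camera'];r=c['range_z']
P=np.stack([(uu-K[0,2])/K[0,0]*r,-(vv-K[1,2])/K[1,1]*r,-r],-1)@T[:3,:3].T+T[:3,3]
g=lambda u,v:(int(50+u/2),int(100+v/2))
img=c['image'].astype(int);hsv=cv2.cvtColor(c['image'],cv2.COLOR_RGB2HSV)
g0=img.max(2)
def comp(mask,seed):
    n,l,s,ce=cv2.connectedComponentsWithStats(mask.astype(np.uint8),connectivity=8)
    u,v=seed;w=l[v-4:v+5,u-4:u+5];w=w[w>0]
    if len(w)==0: return None
    return l==np.bincount(w).argmax()
def rep(n,m,z):
    if m is None: print(n,'none');return
    ys,xs=np.nonzero(m);q=np.array([pt(c,x,y,z)[:2] for x,y in zip(xs,ys)])
    rc=cv2.minAreaRect(q.astype(np.float32)*1000);b=cv2.boxPoints(rc)
    e=sorted([(np.hypot(*(b[i+1]-b[i])),np.degrees(np.arctan2(*(b[i+1]-b[i])[::-1]))%180) for i in (0,1)])
    print(n,len(xs),'mean',q.mean(0).round(4),'rect',np.round(rc[0],1),'short/long',np.round(e,1).tolist(), 'z',np.median(P[m][:,2]).round(3))
    return q
E
python3 - <<'E'
from m import *
for s in [(86,220),(50,200),(410,80),(390,105),(572,120),(620,120),(525,165),(300,320)]:
    u,v=g(*s);print(s,img[v,u],P[v,u].round(3))
dark=g0<115
for n,s in dict(gel=(86,220),paste=(71,98),flints=(250,111),striker=(225,237)).items():
    rep(n+'_out',comp(dark,g(*s)),.006)
white=(g0>165)&(hsv[...,1]<40)
for n,s in dict(gel=(50,200),paste=(30,80),flints=(200,100),striker=(220,215)).items():
    rep(n+'_tile',comp(white,g(*s)),.006)
rep('box',comp((P[...,2]>.02)&(P[...,2]<.04),g(405,95)),.03)
rep('gelcap',comp((P[...,2]>.115),g(665,260)),.13)
rep('paste',comp((P[...,2]>.075),g(525,165)),.085)
rep('tape',comp((P[...,2]>.01)&(P[...,2]<.03),g(497,90)),.019)
rep('measure',comp((P[...,2]>.05)&(P[...,2]<.07),g(510,282)),.06)
rep('striker',comp((g0>150)&(hsv[...,1]<60),g(572,120)),.006)
m=(P[...,0]>.6)&(P[...,0]<.85)&(P[...,1]>-.35)&(P[...,1]<.1)&(P[...,2]>.06);print('cabinet',P[m].min(0),P[m].max(0))
E
```

```text
(86, 220) [107  98  86] [0.453 0.322 0.007]
(50, 200) [227 229 217] [0.477 0.37  0.001]
(410, 80) [195  94  77] [ 0.635 -0.07   0.031]
(390, 105) [190 119 104] [ 0.605 -0.046  0.03 ]
(572, 120) [197 201 186] [ 0.597 -0.277  0.005]
(620, 120) [133 134 113] [ 0.6   -0.338  0.002]
(525, 165) [75 77 70] [ 0.526 -0.204  0.086]
(300, 320) [137 142 122] [ 0.338  0.056 -0.   ]
gel_out 289 mean [0.453  0.3232] rect [452.8 322.6] short/long [[43.79999923706055, 93.9000015258789], [44.79999923706055, 3.9000000953674316]] z 0.006
paste_out 458 mean [0.606  0.3528] rect [606.2 352.1] short/long [[58.0, 48.79999923706055], [59.29999923706055, 138.8000030517578]] z 0.006
flints_out 443 mean [0.5965 0.1303] rect [596.4 130.2] short/long [[46.400001525878906, 177.39999389648438], [60.70000076293945, 87.4000015258789]] z 0.007
striker_out 418 mean [0.4363 0.1051] rect [435.9  95.5] short/long [[39.0, 176.10000610351562], [140.8000030517578, 86.0999984741211]] z 0.006
gel_tile 2167 mean [0.4528 0.323 ] rect [453.3 322.9] short/long [[90.30000305175781, 176.89999389648438], [166.39999389648438, 86.90000
[... 753 characters left out ...]
5, 91.5999984741211]] z 0.129
paste 393 mean [ 0.5181 -0.2043] rect [ 517.6 -204.4] short/long [[49.599998474121094, 1.7000000476837158], [51.70000076293945, 91.69999694824219]] z 0.085
tape 333 mean [ 0.6304 -0.1996] rect [ 630.2 -199.4] short/long [[58.599998474121094, 46.599998474121094], [60.099998474121094, 136.60000610351562]] z 0.018
measure 304 mean [ 0.3896 -0.1954] rect [ 389.5 -195.7] short/long [[34.099998474121094, 170.3000030517578], [53.900001525878906, 80.30000305175781]] z 0.058
striker 367 mean [ 0.585  -0.3169] rect [ 583.3 -326.7] short/long [[41.0, 163.0], [139.39999389648438, 73.0]] z 0.004
cabinet [ 0.70571845 -0.31448693  0.06013482] [0.84997433 0.09996814 0.22081314]
```

>>> {"method": "jog_arm", "body": {
  "rows": [
    [[0,0,0],6.6,0.094],
    [[0,0,0],6.6,0.094],
    [[0,0,0],6.6,0.094],
    [[0,0,0],6.6,0.094],
    [[0,0,0],6.6,0.094],
    [[0,0,0],6.6,0.094],
    [[0,0,0],6.6,0.094],
    [[0,0,0],6.6,0.094],
    [[0,0,0],6.6,0.094],
    [[0,0,0],6.6,0.094],
    [[-0.04,0.01,0],0,0.094],
    [[-0.04,0.01,0],0,0.094]
  ]
}}

```text
time_s: 2.2
ee_pos: [0.2433, 0.4219, 0.1724]
eef_rot: [-3.141, 0.001, 1.572]
force: [1.2, -0.4, 0.5]
grip_width: 0.0941
grip_force: 0.0
```

```bash
python3 - <<'E'
from m import *
for x,y in [(.606,.353)]:
    for z in (.06,.15,.25):
        m=(P[...,0]>.45)&(P[...,0]<.8)&(abs(P[...,1]-y)<.12)&(P[...,2]>z)&(P[...,2]<z+.1)
        if m.any():print(z,P[m].min(0).round(3),P[m].max(0).round(3))
E
```

```text
0.06 [0.767 0.235 0.06 ] [0.8   0.313 0.066]
```

>>> {"method": "jog_arm", "body": {
  "rows": [
    [[-0.032,0.0072,0],0,0.094],
    [[-0.032,0.0072,0],0,0.094],
    [[-0.032,0.0072,0],0,0.094],
    [[-0.032,0.0072,0],0,0.094],
    [[-0.032,0.0072,0],0,0.094],
    [[-0.032,0.0072,0],0,0.094],
    [[-0.032,0.0072,0],0,0.094],
    [[-0.032,0.0072,0],0,0.094],
    [[-0.032,0.0072,0],0,0.094],
    [[-0.032,0.0072,0],0,0.094],
    [[-0.032,0.0072,0],0,0.094],
    [[-0.032,0.0072,0],0,0.094]
  ]
}}

```text
time_s: 3.25
ee_pos: [0.3301, 0.0369, 0.1737]
eef_rot: [3.141, -0.0, 1.571]
force: [0.7, 1.5, -0.4]
grip_width: 0.0938
grip_force: 0.0
```

>>> {"method": "jog_arm", "body": {
  "rows": [
    [[-0.032,0.0072,0],0,0.094],
    [[-0.032,0.0072,0],0,0.094],
    [[-0.032,0.0072,0],0,0.094],
    [[-0.032,0.0072,0],0,0.094],
    [[-0.032,0.0072,0],0,0.094],
    [[-0.032,0.0072,0],0,0.094],
    [[-0.032,0.0072,0],0,0.094],
    [[-0.032,0.0072,0],0,0.094],
    [[-0.032,0.0072,0],0,0.094],
    [[-0.032,0.0072,0],0,0.094],
    [[-0.032,0.0072,0],0,0.094],
    [[-0.032,0.0072,0],0,0.094]
  ]
}}

```text
time_s: 4.25
ee_pos: [0.4166, -0.3473, 0.1733]
eef_rot: [3.141, 0.0, 1.571]
force: [0.4, 0.5, 0.5]
grip_width: 0.0938
grip_force: 0.0
```

>>> {"method": "jog_arm", "body": {
  "rows": [
    [[-0.006,-0.001,0],0,0.094],
    [[0,0,0.015],0,0.094],
    [[0,0,0.02],0,0.094],
    [[0,0,0.02],0,0.094],
    [[0,0,0.02],0,0.094],
    [[0,0,0.02],0,0.094],
    [[0,0,0.018],0,0.094],
    [[0,0,0.01],0,0.094],
    [[0,0,0],0,0.094],
    [[0,0,0],0,0.04],
    [[0,0,0],0,0.04],
    [[0,0,0],0,0.04]
  ],
  "squeeze": 20
}}

```text
time_s: 5.25
ee_pos: [0.416, -0.3519, 0.0516]
eef_rot: [3.14, 0.001, 1.571]
force: [0.0, -0.3, 0.0]
grip_width: 0.0769
grip_force: 0.0
```

>>> {"method": "jog_arm", "body": {
  "rows": [
    [[0,0,0],0,0.04],
    [[0,0,0],0,0.04],
    [[0,0,0],0,0.04],
    [[0,0,0],0,0.04],
    [[0,0,0],0,0.04],
    [[0,0,0],0,0.04]
  ]
}}

```text
time_s: 5.75
ee_pos: [0.4157, -0.3516, 0.0505]
eef_rot: [3.141, 0.0, 1.571]
force: [-0.1, 0.2, 1.3]
grip_width: 0.0472
grip_force: 19.9
```

>>> {"method": "jog_arm", "body": {
  "rows": [
    [[0,0,-0.015],0,0.04],
    [[0,0,-0.03],0,0.04],
    [[0,0,-0.03],0,0.04],
    [[0,0,-0.025],0,0.04],
    [[0,0,-0.01],0,0.04],
    [[0.02,0.001,0],0,0.04],
    [[0.035,0.002,0],0,0.04],
    [[0.035,0.002,0],0,0.04],
    [[0.035,0.002,0],0,0.04],
    [[0.035,0.002,0],0,0.04],
    [[0.035,0.002,0],0,0.04],
    [[0.035,0.002,0],0,0.04]
  ]
}}

```text
time_s: 6.75
ee_pos: [0.4278, -0.1198, 0.1593]
eef_rot: [-3.14, -0.0, 1.571]
force: [0.5, 0.7, -2.8]
grip_width: 0.0472
grip_force: 19.9
```

>>> {"method": "jog_arm", "body": {
  "rows": [
    [[0.035,0.002,0],0,0.04],
    [[0.035,0.002,0],0,0.04],
    [[0.035,0.002,0],0,0.04],
    [[0.035,0.002,0],0,0.04],
    [[0.035,0.002,0],0,0.04],
    [[0.035,0.002,0],0,0.04],
    [[0.035,0.002,0],0,0.04],
    [[0.035,0.002,0],0,0.04],
    [[0.035,0.002,0],0,0.04],
    [[0.035,0.002,0],0,0.04],
    [[0.035,0.002,0],0,0.04],
    [[0.02,0.002,0],0,0.04]
  ]
}}

```text
time_s: 7.75
ee_pos: [0.4516, 0.2863, 0.1589]
eef_rot: [-3.14, 0.0, 1.573]
force: [0.3, -1.1, -2.3]
grip_width: 0.0473
grip_force: 19.9
```

>>> {"method": "jog_arm", "body": {
  "rows": [
    [[0.02,0.0005,0],0,0.04],
    [[0.015,0.0005,0],0,0.04],
    [[0.003,0,0],0,0.04],
    [[0,0,0.015],0,0.04],
    [[0,0,0.025],0,0.04],
    [[0,0,0.025],0,0.04],
    [[0,0,0.015],0,0.04],
    [[0,0,0.01],0,0.04],
    [[0,0,0.005],0,0.04],
    [[0,0,0],0,0.04],
    [[0,0,0],0,0.04]
  ]
}}

```text
time_s: 8.67
ee_pos: [0.4538, 0.3215, 0.0659]
eef_rot: [3.141, -0.0, 1.571]
force: [-0.1, 0.4, -2.7]
grip_width: 0.0469
grip_force: 19.9
```

Adjust y by +3 mm, lower about 8.5 mm, release and rise.

>>> {"method": "jog_arm", "body": {
  "rows": [
    [[0.003,-0.0005,0.004],0,0.04],
    [[0,0,0.003],0,0.04],
    [[0,0,0.0015],0,0.04],
    [[0,0,0],0,0.04],
    [[0,0,0],0,0.04]
  ]
}}

```text
time_s: 9.08
ee_pos: [0.453, 0.3245, 0.057]
eef_rot: [3.141, -0.0, 1.571]
force: [0.5, -0.1, -2.3]
grip_width: 0.0472
grip_force: 19.9
```

>>> {"method": "jog_arm", "body": {
  "rows": [
    [[0,0,0.0005],0,0.04],
    [[0,0,0],0,0.06],
    [[0,0,0],0,0.094],
    [[0,0,0],0,0.094],
    [[0,0,0],0,0.094],
    [[0,0,0],0,0.094],
    [[0,0,0],0,0.094],
    [[0,0,0],0,0.094],
    [[0,0,-0.02],0,0.094],
    [[0,0,-0.035],0,0.094],
    [[0,0,-0.035],0,0.094],
    [[0,0,-0.03],0,0.094]
  ]
}}

```text
time_s: 10.08
ee_pos: [0.453, 0.3245, 0.1786]
eef_rot: [3.141, -0.0, 1.571]
force: [0.0, 0.4, -0.0]
grip_width: 0.0943
grip_force: 0.0
```

>>> {"method": "jog_arm", "body": {
  "rows": [
    [[-0.02,0.002,0],0,0.094],
    [[-0.036,0.0045,0],0,0.094],
    [[-0.036,0.0045,0],0,0.094],
    [[-0.036,0.0045,0],0,0.094],
    [[-0.036,0.0045,0],0,0.094],
    [[-0.036,0.0045,0],0,0.094],
    [[-0.036,0.0045,0],0,0.094],
    [[-0.036,0.0045,0],0,0.094],
    [[-0.036,0.0045,0],0,0.094],
    [[-0.036,0.0045,0],0,0.094],
    [[-0.036,0.0045,0],0,0.094],
    [[-0.036,0.0045,0],0,0.094]
  ]
}}

```text
time_s: 11.08
ee_pos: [0.5044, -0.0934, 0.1766]
eef_rot: [3.141, 0.0, 1.571]
force: [1.0, 0.9, 0.1]
grip_width: 0.0941
grip_force: 0.0
```

>>> {"method": "jog_arm", "body": {
  "rows": [
    [[-0.035,0.004,0],0,0.094],
    [[-0.035,0.004,0],0,0.094],
    [[-0.03,0.004,0],0,0.094],
    [[-0.012,0.0015,0],0,0.094],
    [[0,0,0.015],0,0.094],
    [[0,0,0.025],0,0.094],
    [[0,0,0.025],0,0.094],
    [[0,0,0.015],0,0.094],
    [[0,0,0],0,0.094],
    [[0,0,0],0,0.094]
  ]
}}

```text
time_s: 11.92
ee_pos: [0.518, -0.203, 0.0964]
eef_rot: [-3.141, -0.0, 1.571]
force: [0.9, 0.4, 0.8]
grip_width: 0.0942
grip_force: 0.0
```

```bash
python3 - <<'E'
from h import *
o=get_obs();c=camera('wrist');save(c,'w1.png');print(o['ee_pos'],np.round(c['T_tool_cam'],3).tolist())
E
```

```text
[ 0.5179715  -0.20303311  0.09642639] [[0.0, 0.974, 0.226, 0.066], [1.0, -0.0, 0.001, 0.001], [0.001, 0.226, -0.974, -0.21], [0.0, 0.0, 0.0, 1.0]]
```

View pics/w1.png

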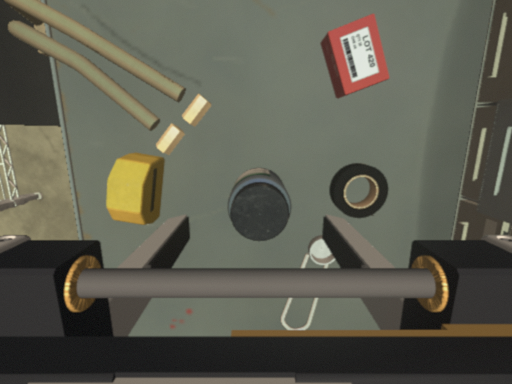

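The wrist view shows the wide jar at (260, 207), midway between the two fingers, with the tape and measure outside them. Descend and grip.

>>> {"method": "jog_arm", "body": {
  "rows": [
    [[-0.001,0,0.015],0,0.094],
    [[0,0,0.02],0,0.094],
    [[0,0,0.02],0,0.094],
    [[0,0,0.011],0,0.094],
    [[0,0,0],0,0.06],
    [[0,0,0],0,0.05],
    [[0,0,0],0,0.05],
    [[0,0,0],0,0.05],
    [[0,0,0],0,0.05],
    [[0,0,0],0,0.05],
    [[0,0,0],0,0.05],
    [[0,0,0],0,0.05]
  ],
  "squeeze": 25
}}

```text
time_s: 12.97
ee_pos: [0.5187, -0.2048, 0.0312]
eef_rot: [3.14, 0.001, 1.571]
force: [2.0, 0.0, 6.4]
grip_width: 0.0569
grip_force: 25.0
```

>>> {"method": "jog_arm", "body": {
  "rows": [
    [[0,0,-0.015],0,0.05],
    [[0,0,-0.03],0,0.05],
    [[0,0,-0.03],0,0.05],
    [[0,0,-0.025],0,0.05],
    [[0,0,-0.01],0,0.05],
    [[0.02,0.004,0],0,0.05],
    [[0.033,0.0055,0],0,0.05],
    [[0.033,0.0055,0],0,0.05],
    [[0.033,0.0055,0],0,0.05],
    [[0.033,0.0055,0],0,0.05],
    [[0.033,0.0055,0],0,0.05],
    [[0.033,0.0055,0],0,0.05]
  ]
}}

```text
time_s: 13.97
ee_pos: [0.5544, 0.0151, 0.139]
eef_rot: [-3.139, -0.0, 1.571]
force: [0.3, 0.3, -1.9]
grip_width: 0.0565
grip_force: 25.0
```

>>> {"method": "jog_arm", "body": {
  "rows": [
    [[0.033,0.0055,0],0,0.05],
    [[0.033,0.0055,0],0,0.05],
    [[0.033,0.0055,0],0,0.05],
    [[0.033,0.0055,0],0,0.05],
    [[0.033,0.0055,0],0,0.05],
    [[0.033,0.005,0],0,0.05],
    [[0.033,0.005,0],0,0.05],
    [[0.033,0.005,0],0,0.05],
    [[0.033,0.005,0],0,0.05],
    [[0.03,0.004,0],0,0.05],
    [[0.015,0,0],0,0.05],
    [[0,0,0],0,0.05]
  ]
}}

```text
time_s: 14.97
ee_pos: [0.6051, 0.3584, 0.1377]
eef_rot: [-3.139, 0.001, 1.574]
force: [-0.4, 0.2, -2.5]
grip_width: 0.057
grip_force: 25.0
```

>>> {"method": "jog_arm", "body": {
  "rows": [
    [[-0.005,0.001,0.01],0,0.05],
    [[0,0,0.025],0,0.05],
    [[0,0,0.025],0,0.05],
    [[0,0,0.02],0,0.05],
    [[0,0,0.01],0,0.05],
    [[0,0,0.004],0,0.05],
    [[0,0,0],0,0.05],
    [[0,0,0],0,0.05]
  ]
}}

```text
time_s: 15.63
ee_pos: [0.6081, 0.3502, 0.0474]
eef_rot: [3.14, -0.001, 1.57]
force: [-0.3, -0.0, -2.3]
grip_width: 0.0567
grip_force: 25.0
```

>>> {"method": "jog_arm", "body": {
  "rows": [
    [[0.003,-0.0015,0.005],0,0.05],
    [[0,0,0.003],0,0.05],
    [[0,0,0.001],0,0.05],
    [[0,0,0],0,0.05],
    [[0,0,0],0,0.05]
  ]
}}

```text
time_s: 16.05
ee_pos: [0.606, 0.3535, 0.0375]
eef_rot: [3.141, -0.0, 1.571]
force: [-0.5, 0.5, -2.3]
grip_width: 0.0569
grip_force: 25.0
```

>>> {"method": "jog_arm", "body": {
  "rows": [
    [[0,0,0.0005],0,0.05],
    [[0,0,0],0,0.07],
    [[0,0,0],0,0.094],
    [[0,0,0],0,0.094],
    [[0,0,0],0,0.094],
    [[0,0,0],0,0.094],
    [[0,0,0],0,0.094],
    [[0,0,0],0,0.094],
    [[0,0,-0.02],0,0.094],
    [[0,0,-0.03],0,0.094],
    [[0,0,-0.03],0,0.094],
    [[0,0,-0.025],0,0.094]
  ]
}}

```text
time_s: 17.05
ee_pos: [0.6061, 0.3536, 0.1441]
eef_rot: [3.141, -0.001, 1.571]
force: [-0.0, -0.0, 0.0]
grip_width: 0.0943
grip_force: 0.0
```

>>> {"method": "jog_arm", "body": {
  "rows": [
    [[-0.02,0,0],0,0.094],
    [[-0.035,0,0],0,0.094],
    [[-0.035,0,0],0,0.094],
    [[-0.035,0,0],0,0.094],
    [[-0.035,0,0],0,0.094],
    [[-0.035,0,0],0,0.094],
    [[-0.035,0,0],0,0.094],
    [[-0.035,0,0],0,0.094],
    [[-0.035,0,0],0,0.094],
    [[-0.035,0,0],0,0.094],
    [[-0.035,0,0],0,0.094],
    [[-0.03,0,0],0,0.094]
  ]
}}

```text
time_s: 18.05
ee_pos: [0.6057, -0.0487, 0.1421]
eef_rot: [3.141, 0.0, 1.57]
force: [0.4, 0.3, -0.0]
grip_width: 0.0942
grip_force: 0.0
```

>>> {"method": "jog_arm", "body": {
  "rows": [
    [[-0.02,0,0],0,0.094],
    [[0,0,0],7,0.094],
    [[0,0,0],7,0.094],
    [[0,0,0],7,0.094],
    [[0,0,0],7,0.094],
    [[0,0,0],7,0.094],
    [[0,0,0],7,0.094],
    [[0,0,0],7,0.094],
    [[0,0,0],7,0.094],
    [[0,0,0],7,0.094],
    [[0,0,0],7,0.094],
    [[0,0,0],0,0.094]
  ]
}}

```text
time_s: 19.05
ee_pos: [0.606, -0.0665, 0.1419]
eef_rot: [3.141, -0.0, 0.343]
force: [0.2, -0.1, 0.3]
grip_width: 0.0941
grip_force: 0.0
```

```bash
cat > go.py <<'E'
import sys
from h import *
x,y,z,yaw=map(float,sys.argv[1:5]);o=get_obs();p=o['ee_pos'];w=o['eef_rot'][2]
d=np.array([x,y,z])-p;tx=np.array([np.cos(w),np.sin(w),0]);ty=np.array([np.sin(w),-np.cos(w),0])
print('tool shift',np.round([d@tx,d@ty,-d[2]],4),'turn',round((np.degrees(w)-yaw+180)%360-180,2),p.round(4),'grip',o['grip_width'].round(4))
E
python3 go.py .612 -.065 .006 19.8
```

```text
Traceback (most recent call last):
  File "go.py", line 5, in <module>
    print('tool shift',np.round([d@tx,d@ty,-d[2]],4),'turn',round((np.degrees(w)-yaw+180)%360-180,2),p.round(4),'grip',o['grip_width'].round(4))
                                                                                                                       ^^^^^^^^^^^^^^^^^^^^^
AttributeError: 'float' object has no attribute 'round'
```

>>> {"method": "jog_arm", "body": {
  "rows": [
    [[0.006,0.0005,0.01],0,0.094],
    [[0,0,0.025],0,0.094],
    [[0,0,0.03],0,0.094],
    [[0,0,0.03],0,0.094],
    [[0,0,0.025],0,0.094],
    [[0,0,0.01],0,0.094],
    [[0,0,0.006],0,0.094],
    [[0,0,0],0,0.094],
    [[0,0,0],0,0.094]
  ]
}}

```text
time_s: 19.8
ee_pos: [0.6126, -0.065, 0.007]
eef_rot: [3.141, -0.001, 0.35]
force: [0.4, 0.9, -0.8]
grip_width: 0.0941
grip_force: 0.0
```

>>> {"method": "jog_arm", "body": {
  "rows": [
    [[0,0,0],0,0.05],
    [[0,0,0],0,0.05],
    [[0,0,0],0,0.05],
    [[0,0,0],0,0.05],
    [[0,0,0],0,0.05],
    [[0,0,0],0,0.05],
    [[0,0,0],0,0.05]
  ],
  "squeeze": 10
}}

```text
time_s: 20.38
ee_pos: [0.6118, -0.065, 0.0059]
eef_rot: [3.142, -0.0, 0.349]
force: [-0.2, 0.1, 0.1]
grip_width: 0.0519
grip_force: 0.0
```

```bash
sed -i "s/o\['grip_width'\].round(4)/o['grip_width'],o['grip_force']/" go.py; python3 - <<'E'
from h import *
c=camera('wrist');save(c,'w2.png');o=get_obs();print(o['grip_width'],o['grip_force'])
E
```

```text
0.050822513085591714 0.0
```

View pics/w2.png

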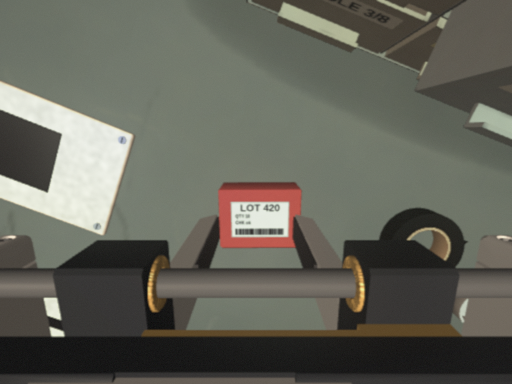

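```bash
cat >> h.py <<'E'
from scipy.spatial.transform import Rotation as Ro
def wrist():
    o=get_obs();c=camera('wrist');T=np.eye(4);T[:3,:3]=Ro.from_euler('xyz',o['eef_rot']).as_matrix();T[:3,3]=o['ee_pos'];c['world_from_camera']=T@c['T_tool_cam'];return c
def cloud(c):
    vv,uu=np.mgrid[0:384,0:512];K=c['K'];T=c['world_from_camera'];r=c['range_z']
    return np.stack([(uu-K[0,2])/K[0,0]*r,-(vv-K[1,2])/K[1,1]*r,-r],-1)@T[:3,:3].T+T[:3,3]
def red(c,lo=.02,hi=.045):
    P=cloud(c);i=c['image'].astype(int);m=(i[...,0]>1.0*i[...,1])&(P[...,2]>lo)&(P[...,2]<hi)
    return P,m
E
python3 - <<'E'
from h import *
c=wrist();P=cloud(c)
i=c['image']
for u,v in [(222,205),(298,205),(225,245),(296,245),(260,205),(260,235),(222,183),(298,183),(205,230),(315,230),(200,180),(330,200)]: print(u,v,i[v,u],P[v,u].round(3))
E
python3 - <<'E'
from m import *
rep('box',comp((P[...,2]>.02)&(P[...,2]<.04)&(img[...,0]>img[...,1]+30),g(405,95)),.03)
E
```

```text
222 205 [188  88  82] [ 0.617 -0.037  0.028]
298 205 [187  89  78] [ 0.637 -0.088  0.03 ]
225 245 [190  88  78] [ 0.589 -0.049  0.028]
296 245 [44 41 39] [ 0.619 -0.089  0.06 ]
260 205 [206 215 200] [ 0.627 -0.062  0.03 ]
260 235 [198 207 192] [ 0.605 -0.071  0.028]
222 183 [111 106  96] [ 0.627 -0.03  -0.   ]
298 183 [116 121 110] [ 0.648 -0.089 -0.001]
205 230 [106  98  89] [ 0.612 -0.033  0.068]
315 230 [107  99  91] [ 0.634 -0.094  0.068]
200 180 [118 125 112] [ 0.623 -0.012 -0.001]
330 200 [115 120 109] [ 0.644 -0.119 -0.001]
box none
```

>>> {"method": "jog_arm", "body": {
  "rows": [
    [[0,0,0],0,0.04],
    [[0,0,0],0,0.04],
    [[0,0,0],0,0.04]
  ],
  "squeeze": 10
}}

```text
time_s: 20.78
ee_pos: [0.6118, -0.0649, 0.0058]
eef_rot: [-3.142, 0.0, 0.349]
force: [0.3, 1.0, 0.3]
grip_width: 0.0399
grip_force: 0.0
```

```bash
python3 - <<'E'
from h import *
c=wrist();save(c,'w3.png');P=cloud(c);i=c['image'].astype(int)
m=(i[...,0]>i[...,1]+60)&(P[...,2]>.022)&(P[...,2]<.045)
ys,xs=np.nonzero(m);print(len(xs),xs.min(),xs.max(),ys.min(),ys.max())
q=P[m][:,:2].astype(np.float32)*1000;print(cv2.minAreaRect(q),np.percentile(P[m][:,2],[5,50,95]))
E
```

```text
2092 218 300 187 247
((616.469970703125, -66.08425903320312), (46.622459411621094, 59.43792724609375), 20.29772186279297) [0.02687371 0.02873679 0.02984323]
```

View pics/w3.png

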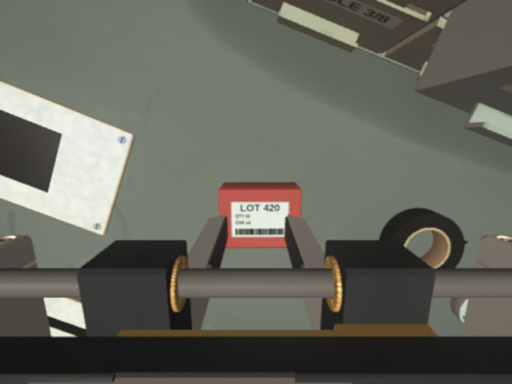

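```bash
python3 - <<'E'
from h import *
c=wrist();P=cloud(c);o=get_obs();i=c['image'].astype(int)
m=(P[...,2]>-.03)&(np.hypot(*(P[...,:2]-o['ee_pos'][:2]).transpose(2,0,1))<.06)&(abs(i[...,0]-i[...,2])<30)&(P[...,2]>.035)
w=o['eef_rot'][2];d=P-o['ee_pos'];tx=d@np.array([np.cos(w),np.sin(w),0]);ty=d@np.array([np.sin(w),-np.cos(w),0])
for v in range(214,262,4):
    us=np.nonzero(m[v])[0]
    for s in (us[us<258],us[us>258]):
        if len(s): u=s[len(s)//2];print(v,u,len(s),'tool x %.3f y %.3f z %.3f'%(tx[v,u],ty[v,u],P[v,u,2]))
c=camera('side');cv2.imwrite('pics/s2.png',cv2.resize(c['image'][120:240,180:340,::-1],(800,600),interpolation=cv2.INTER_CUBIC))
E
```

```text
218 218 18 tool x 0.011 y -0.025 z 0.045
218 294 18 tool x 0.011 y 0.025 z 0.045
222 217 20 tool x 0.011 y -0.025 z 0.053
222 295 21 tool x 0.011 y 0.025 z 0.054
226 215 23 tool x 0.011 y -0.025 z 0.061
226 296 24 tool x 0.011 y 0.025 z 0.060
230 214 25 tool x 0.011 y -0.024 z 0.068
230 297 26 tool x 0.011 y 0.024 z 0.068
234 213 28 tool x 0.011 y -0.024 z 0.075
234 298 29 tool x 0.011 y 0.024 z 0.075
238 212 30 tool x 0.011 y -0.024 z 0.080
238 299 29 tool x 0.011 y 0.023 z 0.080
242 165 105 tool x 0.035 y -0.027 z 0.141
242 346 104 tool x 0.035 y 0.027 z 0.141
246 164 112 tool x 0.035 y -0.026 z 0.144
246 348 111 tool x 0.034 y 0.027 z 0.143
250 162 118 tool x 0.035 y -0.026 z 0.147
250 349 119 tool x 0.034 y 0.026 z 0.146
254 161 126 tool x 0.035 y -0.026 z 0.149
254 352 126 tool x 0.034 y 0.026 z 0.149
258 153 120 tool x 0.035 y -0.027 z 0.152
258 360 120 tool x 0.035 y 0.027 z 0.152
```

View pics/s2.png

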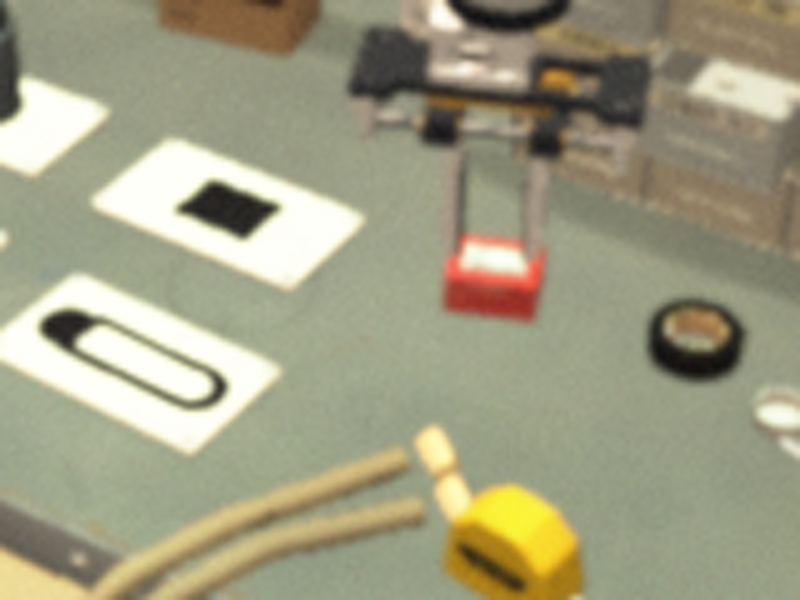

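The wrist and side views both show the fingers ending visually at the box's top face. Box at (260, 215) in w3, no grip force. Raise, open and measure the real fingertip height.

>>> {"method": "jog_arm", "body": {
  "rows": [
    [[0,0,-0.02],0,0.04],
    [[0,0,-0.02],0,0.04],
    [[0,0,-0.01],0,0.04],
    [[0,0,0],0,0.094],
    [[0,0,0],0,0.094],
    [[0,0,0],0,0.094],
    [[0,0,0],0,0.094],
    [[0,0,0],0,0.094]
  ]
}}

```text
time_s: 21.6
ee_pos: [0.6114, -0.0649, 0.0548]
eef_rot: [-3.141, 0.001, 0.349]
force: [-0.1, 1.1, 0.6]
grip_width: 0.0699
grip_force: 0.0
```

```bash
python3 - <<'E'
from h import *
c=wrist();P=cloud(c);o=get_obs();i=c['image'].astype(int)
d=P-o['ee_pos'];w=o['eef_rot'][2];tx=d@np.array([np.cos(w),np.sin(w),0]);ty=d@np.array([np.sin(w),-np.cos(w),0])
m=(abs(tx)<.014)&(abs(ty)>.03)&(abs(ty)<.07)&(P[...,2]>.04)&(P[...,2]<.15)
for s in (-1,1):
    k=m&(s*ty>0);z=P[...,2][k];print(s,k.sum(),'z rel TCP',np.percentile(d[...,2][k],[0,2,10,50]).round(3),'y',np.percentile(ty[k],[5,50,95]).round(3),'x',np.percentile(tx[k],[5,50,95]).round(3))
k=(i[...,0]>i[...,1]+60)&(P[...,2]>.022)&(P[...,2]<.045)
print(cv2.minAreaRect(P[k][:,:2].astype(np.float32)*1000))
save(c,'w4.png')
E
```

```text
-1 1501 z rel TCP [0.03  0.034 0.043 0.071] y [-0.046 -0.037 -0.035] x [-0.004  0.01   0.011]
1 1509 z rel TCP [0.03  0.034 0.042 0.071] y [0.035 0.036 0.046] x [-0.004  0.01   0.011]
((617.18603515625, -65.6605453491211), (44.79608917236328, 59.1468505859375), 20.352401733398438)
```

View pics/w4.png

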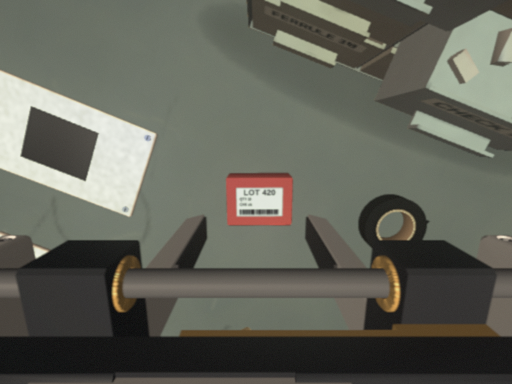

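The visible fingers end about 30 mm short of the reported TCP: with TCP at 6 mm they were still above the 30 mm box, so they met nothing. I'll go lower in small steps and watch the force.

>>> {"method": "jog_arm", "body": {
  "rows": [
    [[0.002,0,0],0,0.094],
    [[0,0,0],0,0.094],
    [[0,0,0.015],0,0.094],
    [[0,0,0.015],0,0.094],
    [[0,0,0.01],0,0.094],
    [[0,0,0.01],0,0.094],
    [[0,0,0.008],0,0.094],
    [[0,0,0],0,0.094]
  ]
}}

```text
time_s: 22.32
ee_pos: [0.6129, -0.0641, -0.0038]
eef_rot: [-3.14, 0.002, 0.349]
force: [-0.0, 0.2, 0.2]
grip_width: 0.094
grip_force: 0.0
```

>>> {"method": "jog_arm", "body": {
  "rows": [
    [[0,0,0.005],0,0.094],
    [[0,0,0.004],0,0.094],
    [[0,0,0.004],0,0.094],
    [[0,0,0.002],0,0.094],
    [[0,0,0],0,0.094]
  ]
}}

```text
time_s: 22.73
ee_pos: [0.6135, -0.0642, -0.0176]
eef_rot: [-3.141, 0.0, 0.349]
force: [0.0, 0.1, 0.2]
grip_width: 0.0942
grip_force: 0.0
```

>>> {"method": "jog_arm", "body": {
  "rows": [
    [[0,0,0],0,0.05],
    [[0,0,0],0,0.05],
    [[0,0,0],0,0.05],
    [[0,0,0],0,0.05],
    [[0,0,0],0,0.05],
    [[0,0,0],0,0.05],
    [[0,0,0],0,0.05]
  ],
  "squeeze": 10
}}

```text
time_s: 23.32
ee_pos: [0.6138, -0.0643, -0.017]
eef_rot: [3.141, -0.0, 0.349]
force: [-1.0, -1.1, 1.4]
grip_width: 0.0596
grip_force: 10.0
```

>>> {"method": "jog_arm", "body": {
  "rows": [
    [[0,0,-0.015],0,0.05],
    [[0,0,-0.025],0,0.05],
    [[0,0,-0.025],0,0.05],
    [[0,0,-0.015],0,0.05],
    [[0.005,-0.0188,0],3,0.05],
    [[0.009,-0.034,0],0,0.05],
    [[0.009,-0.034,0],0,0.05],
    [[0.009,-0.034,0],0,0.05],
    [[0.009,-0.034,0],0,0.05],
    [[0.0065,-0.025,0],0,0.05],
    [[0.002,-0.008,0],0,0.05],
    [[0,0,0],5,0.05]
  ]
}}

```text
time_s: 24.32
ee_pos: [0.6047, 0.1318, 0.0627]
eef_rot: [-3.141, 0.0, 0.214]
force: [-0.7, -0.5, -1.2]
grip_width: 0.0601
grip_force: 10.0
```

>>> {"method": "jog_arm", "body": {
  "rows": [
    [[0,0,0],5,0.05],
    [[0,0,0],5,0.05],
    [[0,0,0],4.5,0.05],
    [[0,0,0],0,0.05],
    [[0,0,0],0,0.05]
  ]
}}

```text
time_s: 24.73
ee_pos: [0.6051, 0.1292, 0.0628]
eef_rot: [3.141, 0.0, -0.042]
force: [-0.1, 0.1, -0.6]
grip_width: 0.0599
grip_force: 10.0
```

```bash
python3 go.py .5965 .1303 0 -2.5; python3 - <<'E'
from h import *
c=wrist();P=cloud(c);i=c['image'].astype(int)
k=(i[...,0]>i[...,1]+60)&(P[...,2]>.06)&(P[...,2]<.13)
print(k.sum(),np.percentile(P[k][:,2],[5,50,95]),cv2.minAreaRect(P[k&(P[...,2]>np.percentile(P[k][:,2],50)-.006)][:,:2].astype(np.float32)*1000))
E
```

```text
tool shift [-0.0087 -0.0007  0.0628] turn 0.12 [0.6051 0.1292 0.0628] grip 0.05989008700178043 10.000230967998505
3118 [0.10769665 0.10867129 0.10963486] ((607.6085815429688, 129.7515411376953), (59.20512390136719, 44.90862274169922), 87.55309295654297)
```

>>> {"method": "jog_arm", "body": {
  "rows": [
    [[-0.0105,-0.0007,0],0,0.05],
    [[0,0,0.015],0,0.05],
    [[0,0,0.02],0,0.05],
    [[0,0,0.02],0,0.05],
    [[0,0,0.01],0,0.05],
    [[0,0,0.004],0,0.05],
    [[0,0,0],0,0.05],
    [[0,0,0],0,0.05]
  ]
}}

```text
time_s: 25.45
ee_pos: [0.5952, 0.1309, -0.0053]
eef_rot: [-3.141, -0.001, -0.043]
force: [0.7, -0.2, -1.1]
grip_width: 0.0601
grip_force: 10.0
```

>>> {"method": "jog_arm", "body": {
  "rows": [
    [[0,0,0.003],0,0.05],
    [[0,0,0.0025],0,0.05],
    [[0,0,0],0,0.05],
    [[0,0,0],0,0.07],
    [[0,0,0],0,0.094],
    [[0,0,0],0,0.094],
    [[0,0,0],0,0.094],
    [[0,0,0],0,0.094],
    [[0,0,0],0,0.094],
    [[0,0,-0.02],0,0.094],
    [[0,0,-0.035],0,0.094],
    [[0,0,-0.035],0,0.094]
  ]
}}

```text
time_s: 26.45
ee_pos: [0.5938, 0.1308, 0.0786]
eef_rot: [3.141, 0.002, -0.044]
force: [0.9, 1.3, -0.2]
grip_width: 0.094
grip_force: 0.0
```

>>> {"method": "jog_arm", "body": {
  "rows": [
    [[0,0,-0.02],0,0.094],
    [[0,0,0],-6.86,0.094],
    [[0,0,0],-6.86,0.094],
    [[0,0,0],-6.86,0.094],
    [[0,0,0],-6.86,0.094],
    [[0,0,0],-6.86,0.094],
    [[0,0,0],-6.86,0.094],
    [[0,0,0],-6.86,0.094],
    [[0,0,0],-6.86,0.094],
    [[0,0,0],-6.86,0.094],
    [[0,0,0],-6.86,0.094],
    [[0,0,0],-6.86,0.094]
  ]
}}

```text
time_s: 27.45
ee_pos: [0.5946, 0.1309, 0.0983]
eef_rot: [-3.141, 0.0, 1.279]
force: [-0.0, 0.2, -0.1]
grip_width: 0.0944
grip_force: 0.0
```

```bash
python3 go.py .5835 -.3265 .1 73; python3 - <<'E'
from m import *
rep('striker',comp((g0>150)&(hsv[...,1]<60),g(572,120)),.006)
rep('box',comp((P[...,2]>.02)&(P[...,2]<.06),g(250,111)),.036)
rep('gelcap',comp((P[...,2]>.115),g(86,205)),.136)
rep('paste',comp((P[...,2]>.075),g(65,95)),.091)
E
```

```text
tool shift [-0.4413  0.1208 -0.0017] turn 0.3 [0.5946 0.1309 0.0983] grip 0.09439238766206662 0.0
striker 432 mean [ 0.5857 -0.3168] rect [ 582.3 -326. ] short/long [[42.5, 164.3000030517578], [140.10000610351562, 74.30000305175781]] z 0.004
box none
gelcap 33675 mean [0.3382 0.1902] rect [385.5 268.3] short/long [[442.0, 98.19999694824219], [670.7999877929688, 8.199999809265137]] z 0.576
paste 454 mean [0.6037 0.349 ] rect [603.4 347.5] short/long [[55.099998474121094, 4.599999904632568], [57.29999923706055, 94.5999984741211]] z 0.09
```

>>> {"method": "jog_arm", "body": {
  "rows": [
    [[-0.036,0.01,0],0.3,0.094],
    [[-0.036,0.01,0],0,0.094],
    [[-0.036,0.01,0],0,0.094],
    [[-0.036,0.01,0],0,0.094],
    [[-0.036,0.01,0],0,0.08],
    [[-0.036,0.01,0],0,0.07],
    [[-0.036,0.01,0],0,0.07],
    [[-0.036,0.01,0],0,0.07],
    [[-0.036,0.01,0],0,0.07],
    [[-0.036,0.01,0],0,0.07],
    [[-0.036,0.01,0],0,0.07],
    [[-0.033,0.01,0],0,0.07]
  ]
}}

```text
time_s: 28.5
ee_pos: [0.581, -0.3166, 0.0984]
eef_rot: [3.142, 0.0, 1.265]
force: [0.6, 0.6, -0.2]
grip_width: 0.07
grip_force: 0.0
```

>>> {"method": "jog_arm", "body": {
  "rows": [
    [[0,0,0],0,0.07],
    [[0,0,0],0,0.07],
    [[0,0,0],0,0.07]
  ]
}}

```text
time_s: 28.75
ee_pos: [0.5815, -0.3138, 0.0981]
eef_rot: [-3.141, -0.0, 1.266]
force: [0.3, 0.9, 0.3]
grip_width: 0.0701
grip_force: 0.0
```

```bash
python3 go.py .586 -.3165 -.028 73.5; python3 - <<'E'
from h import *
c=wrist();save(c,'w5.png')
s=search_frame('striker',c)[:2];print(s)
o=get_obs()
for r in s: print(pt(c,r['at'][0]*512,r['at'][1]*384,.003))
i=c['image'].astype(int);P=cloud(c)
m=((i.min(2)>145)&(P[...,2]<.03)&(np.hypot(P[...,0]-.583,P[...,1]+.326)<.11)).astype(np.uint8)
n,l,st,ce=cv2.connectedComponentsWithStats(m);k=l==1+st[1:,4].argmax()
ys,xs=np.nonzero(k);q=np.array([pt(c,x,y,.005)[:2] for x,y in zip(xs,ys)]);print(k.sum(),cv2.minAreaRect(q.astype(np.float32)*1000),q[:,1].min(),q[:,1].max())
E
```

```text
tool shift [-0.0012  0.0051  0.1261] turn -0.94 [ 0.5815 -0.3138  0.0981] grip 0.07005184789260976 0.0
[{'at': [0.5053, 0.4378], 'p': 0.62}]
[ 0.59334464 -0.29022061  0.003     ]
1420 ((585.6798095703125, -325.26904296875), (138.908447265625, 38.674076080322266), 73.64054870605469) -0.39204423118188503 -0.2578440234028031
```

View pics/w5.png

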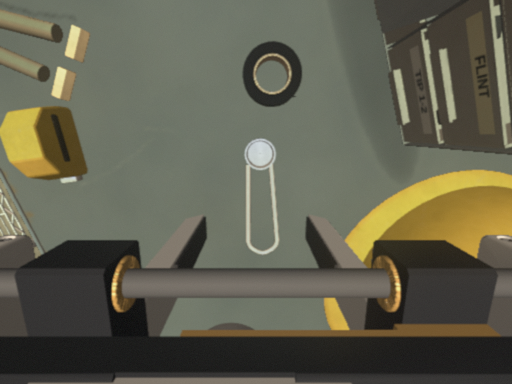

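```bash
python3 go.py .5875 -.316 -.028 73.6; python3 - <<'E'
from h import *
for c in (wrist(),camera('side')):
    P=cloud(c);d=P-np.array([.5875,-.316,0]);w=np.radians(73.6)
    x=d@np.array([np.cos(w),np.sin(w),0]);y=d@np.array([np.sin(w),-np.cos(w),0])
    for lo in (.012,.03,.05):
        m=(abs(x)<.08)&(abs(y)<.14)&(P[...,2]>lo)&(P[...,2]<.062)&(c['range_z']>0)&(y>0.06)
        print(lo,m.sum(),m.any() and (P[m].min(0).round(3),P[m].max(0).round(3),y[m].min()))
E
```

```text
tool shift [-0.001   0.0062  0.1265] turn -0.92 [ 0.5818 -0.3132  0.0985] grip 0.07020607226375349 0.0
0.012 48 (array([ 0.685, -0.428,  0.012]), array([ 0.706, -0.409,  0.022]), np.float64(0.12508004977296122))
0.03 0 False
0.05 0 False
0.012 97 (array([ 0.679, -0.428,  0.012]), array([ 0.743, -0.279,  0.062]), np.float64(0.11621358318000907))
0.03 54 (array([ 0.684, -0.428,  0.03 ]), array([ 0.738, -0.287,  0.062]), np.float64(0.12314820731943664))
0.05 20 (array([ 0.686, -0.428,  0.05 ]), array([ 0.704, -0.412,  0.062]), np.float64(0.1260389166136261))
```

>>> {"method": "jog_arm", "body": {
  "rows": [
    [[-0.001,0.006,0],-0.9,0.07],
    [[0,0,0.02],0,0.07],
    [[0,0,0.025],0,0.07],
    [[0,0,0.025],0,0.07],
    [[0,0,0.02],0,0.07],
    [[0,0,0.015],0,0.07],
    [[0,0,0.01],0,0.07],
    [[0,0,0.004],0,0.07],
    [[0,0,0],0,0.07],
    [[0,0,0],0,0.07]
  ]
}}

```text
time_s: 29.78
ee_pos: [0.5875, -0.3173, -0.0198]
eef_rot: [3.141, 0.0, 1.284]
force: [0.3, 0.1, 0.4]
grip_width: 0.07
grip_force: 0.0
```

>>> {"method": "jog_arm", "body": {
  "rows": [
    [[0,0,0.002],0,0.07],
    [[0,0,0.002],0,0.07],
    [[0,0,0.001],0,0.07],
    [[0,0,0],0,0.07],
    [[0,0,0],0,0.07]
  ]
}}

```text
time_s: 30.2
ee_pos: [0.587, -0.3171, -0.0255]
eef_rot: [3.141, 0.0, 1.284]
force: [-1.3, -0.4, 0.3]
grip_width: 0.0699
grip_force: 0.0
```

>>> {"method": "jog_arm", "body": {
  "rows": [
    [[0,0,0.001],0,0.07],
    [[0,0,0.001],0,0.07],
    [[0,0,0.001],0,0.07],
    [[0,0,0],0,0.07],
    [[0,0,0],0,0.07]
  ]
}}

```text
time_s: 30.62
ee_pos: [0.587, -0.3171, -0.0287]
eef_rot: [-3.141, -0.0, 1.284]
force: [-0.6, -0.2, 0.1]
grip_width: 0.07
grip_force: 0.0
```

No contact with the bench yet, so close here.

>>> {"method": "jog_arm", "body": {
  "rows": [
    [[0,0,0],0,0.03],
    [[0,0,0],0,0.03],
    [[0,0,0],0,0.03],
    [[0,0,0],0,0.03],
    [[0,0,0],0,0.03],
    [[0,0,0],0,0.03],
    [[0,0,0],0,0.03]
  ],
  "squeeze": 15
}}

```text
time_s: 31.2
ee_pos: [0.5869, -0.3171, -0.0287]
eef_rot: [-3.141, 0.0, 1.284]
force: [-0.2, 0.3, 0.2]
grip_width: 0.0328
grip_force: 14.2
```

>>> {"method": "jog_arm", "body": {
  "rows": [
    [[0,0,-0.005],0,0.03],
    [[0,0,-0.01],0,0.03],
    [[0,0,-0.02],0,0.03],
    [[0,0,-0.025],0,0.03],
    [[0,0,-0.025],0,0.03],
    [[0,0,-0.01],0,0.03],
    [[0,0,0],0,0.03],
    [[0,0,0],0,0.03]
  ],
  "squeeze": 25
}}

```text
time_s: 31.87
ee_pos: [0.5869, -0.3171, 0.0661]
eef_rot: [3.141, 0.0, 1.284]
force: [0.3, 0.9, -1.4]
grip_width: 0.0324
grip_force: 23.6
```

```bash
cat > st.py <<'E'
from h import *
import sys
c=wrist();o=get_obs();
if len(sys.argv)>1: save(c,sys.argv[1])
i=c['image'].astype(int);P=cloud(c);w=o['eef_rot'][2];d=P-o['ee_pos'];x=d@np.array([np.cos(w),np.sin(w),0]);y=d@np.array([np.sin(w),-np.cos(w),0])
m=((i.min(2)>125)&(abs(d[...,2]-.032)<.02)&(x>-.1)&(x<.1)&(abs(y)<.04)).astype(np.uint8)
q=np.stack([x[m>0],y[m>0],d[...,2][m>0]],-1)
print('ee',o['ee_pos'].round(4),o['eef_rot'].round(3),o['grip_width'],o['grip_force'],len(q))
print('tool frame rect',cv2.minAreaRect(q[:,:2].astype(np.float32)*1000),'x range',q[:,0].min(),q[:,0].max())
for a in np.arange(-.1,.1,.02):
    k=(q[:,0]>a)&(q[:,0]<a+.02)
    if k.any(): print(a.round(2),k.sum(),'z med',np.median(q[k,2]).round(4),'y',q[k,1].min().round(3),q[k,1].max().round(3))
E
python3 st.py w6.png
```

```text
ee [ 0.5864 -0.3168  0.065 ] [-3.14  -0.     1.284] 0.03219713308791545 23.61733372737831 3563
tool frame rect ((-9.011829376220703, 1.7299728393554688), (39.40060043334961, 140.2176055908203), 88.37492370605469) x range -0.07908320306326906 0.06108767227028778
-0.08 394 z med 0.0333 y -0.017 0.023
-0.06 86 z med 0.0334 y -0.016 0.023
-0.04 162 z med 0.0334 y -0.016 0.021
-0.02 301 z med 0.0336 y -0.016 0.02
0.0 347 z med 0.0336 y -0.016 0.017
0.02 941 z med 0.0328 y -0.016 0.017
0.04 1295 z med 0.032 y -0.016 0.017
0.06 37 z med 0.0425 y -0.005 0.006
```

View pics/w6.png

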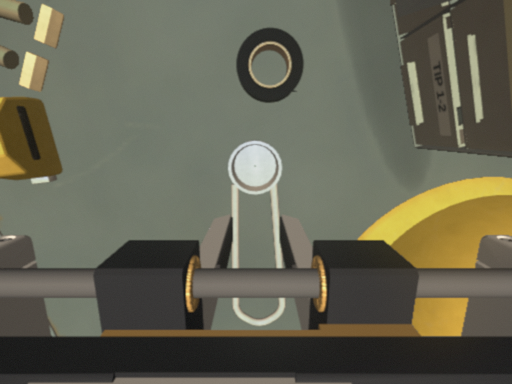

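>>> {"method": "jog_arm", "body": {
  "rows": [
    [[0.014,-0.01,0],0,0.03],
    [[0.026,-0.019,0],0,0.03],
    [[0.028,-0.0205,0],0,0.03],
    [[0.028,-0.0205,0],0,0.03],
    [[0.028,-0.0205,0],0,0.03],
    [[0.028,-0.0205,0],0,0.03],
    [[0.028,-0.0205,0],0,0.03],
    [[0.028,-0.0205,0],0,0.03],
    [[0.028,-0.0205,0],0,0.03],
    [[0.028,-0.0205,0],0,0.03],
    [[0.028,-0.0205,0],0,0.03],
    [[0.028,-0.0205,0],0,0.03]
  ]
}}

```text
time_s: 32.92
ee_pos: [0.4514, 0.0573, 0.065]
eef_rot: [-3.139, 0.001, 1.284]
force: [1.0, 0.1, -0.7]
grip_width: 0.0326
grip_force: 23.6
```

>>> {"method": "jog_arm", "body": {
  "rows": [
    [[0.026,-0.019,0],0,0.03],
    [[0.015,-0.012,0],0,0.03],
    [[0,0,0],-3.6,0.03],
    [[0,0,0],-4,0.03],
    [[0,0,0],-3.6,0.03],
    [[0,0,0],0,0.03],
    [[0,0,0],0,0.03]
  ]
}}

```text
time_s: 33.5
ee_pos: [0.4343, 0.104, 0.0654]
eef_rot: [-3.14, 0.0, 1.477]
force: [-1.1, 0.0, -1.4]
grip_width: 0.0325
grip_force: 23.6
```

```bash
python3 go.py .435 .1047 -.0225 84.8; python3 st.py | head -2
```

```text
tool shift [0.0007 0.0006 0.0879] turn -0.15 [0.4343 0.104  0.0654] grip 0.032474525018139924 23.619149844519143
ee [0.4345 0.104  0.0656] [-3.14   0.     1.477] 0.03254180326824844 23.61946286114744 3441
tool frame rect ((-8.588165283203125, 4.504598617553711), (52.13547897338867, 139.249267578125), 84.04473114013672) x range -0.07876287667494515 0.060708373644640656
```

>>> {"method": "jog_arm", "body": {
  "rows": [
    [[0.0005,0.0005,0.015],0,0.03],
    [[0,0,0.025],0,0.03],
    [[0,0,0.02],0,0.03],
    [[0,0,0.015],0,0.03],
    [[0,0,0.006],0,0.03],
    [[0,0,0.003],0,0.03],
    [[0,0,0],0,0.03],
    [[0,0,0],0,0.03]
  ]
}}

```text
time_s: 34.22
ee_pos: [0.4359, 0.1046, -0.017]
eef_rot: [3.141, -0.0, 1.479]
force: [0.4, -0.5, -0.5]
grip_width: 0.0325
grip_force: 23.6
```

>>> {"method": "jog_arm", "body": {
  "rows": [
    [[0,0,0.003],0,0.03],
    [[0,0,0.0025],0,0.03],
    [[0,0,0],0,0.03],
    [[0,0,0],0,0.03],
    [[0,0,0],0,0.05],
    [[0,0,0],0,0.07],
    [[0,0,0],0,0.07],
    [[0,0,0],0,0.07],
    [[0,0,-0.015],0,0.07],
    [[0,0,-0.035],0,0.07],
    [[0,0,-0.035],0,0.07],
    [[0,0,-0.035],0,0.07]
  ]
}}

```text
time_s: 35.22
ee_pos: [0.4349, 0.1045, 0.0982]
eef_rot: [-3.141, 0.0, 1.479]
force: [-0.3, -0.1, 0.7]
grip_width: 0.0698
grip_force: 0.0
```

>>> {"method": "jog_arm", "body": {
  "rows": [
    [[-0.03,0,-0.02],0,0.07],
    [[-0.035,0,-0.02],0,0.07],
    [[-0.035,0,0],0,0.07],
    [[-0.035,0,0],0,0.07],
    [[-0.035,0,0],0,0.07],
    [[-0.035,0,0],0,0.07],
    [[-0.035,0,0],0,0.07],
    [[-0.035,0,0],0,0.07],
    [[-0.035,0,0],0,0.07],
    [[-0.035,0,0],0,0.07],
    [[-0.035,0,0],0,0.07],
    [[0,0,0],0,0.07]
  ]
}}

```text
time_s: 36.22
ee_pos: [0.3999, -0.2782, 0.1366]
eef_rot: [-3.141, 0.001, 1.476]
force: [0.6, 0.1, -0.4]
grip_width: 0.0701
grip_force: 0.0
```

```bash
python3 - <<'E'
from m import *
rep('box',comp((P[...,2]>.024)&(P[...,2]<.06),g(250,111)),.036)
rep('gelcap',comp((P[...,2]>.115),g(80,205)),.136)
rep('paste',comp((P[...,2]>.075),g(65,95)),.091)
rep('tape',comp((P[...,2]>.01)&(P[...,2]<.03),g(497,90)),.019)
rep('measure',comp((P[...,2]>.05)&(P[...,2]<.07),g(510,282)),.06)
k=c['image'][110:240,50:250,::-1];cv2.imwrite('pics/top2.png',cv2.resize(k,(800,520),interpolation=cv2.INTER_CUBIC))
E
```

```text
box 476 mean [0.5927 0.1316] rect [592.3 131.4] short/long [[47.900001525878906, 177.39999389648438], [61.20000076293945, 87.4000015258789]] z 0.036
gelcap 327 mean [0.4525 0.3157] rect [453.2 316.2] short/long [[39.5, 1.600000023841858], [45.79999923706055, 91.5999984741211]] z 0.136
paste 450 mean [0.6036 0.3494] rect [603.8 348.5] short/long [[54.79999923706055, 119.9000015258789], [56.900001525878906, 29.899999618530273]] z 0.09
tape 331 mean [ 0.6302 -0.1995] rect [ 630.2 -199.4] short/long [[58.599998474121094, 46.599998474121094], [60.099998474121094, 136.60000610351562]] z 0.018
measure 308 mean [ 0.3897 -0.1946] rect [ 389.8 -194.4] short/long [[34.099998474121094, 170.3000030517578], [56.099998474121094, 80.30000305175781]] z 0.058
```

View pics/top2.png

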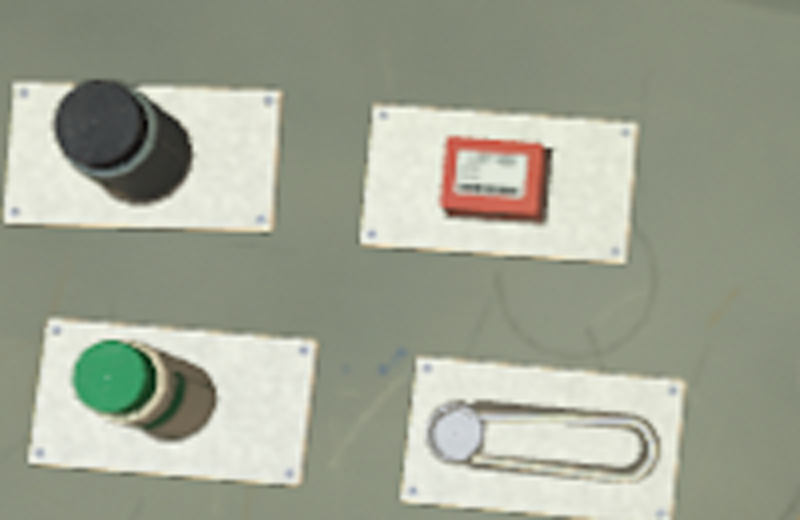

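```bash
python3 - <<'E'
from m import *
rep('gelcap top green',comp((P[...,2]>.125)&(img[...,1]>img[...,0]+25),g(80,205)),.136)
s=camera('side')
for cc,n in ((c,'top'),(s,'side')):
    for l,z in (('gel_jar',.006),('paste_jar',.006),('flint_box',.006),('striker',.006)):
        for r in spot_point(l,cc)[:2]: print(n,l,round(r['p'],2),pt(cc,r['at'][0]*512,r['at'][1]*384,z).round(4))
i=s['image'].astype(int);Q=cloud(s)
m=(i[...,1]>i[...,0]+25)&(Q[...,2]>.1)&(Q[...,2]<.15)&(abs(Q[...,0]-.453)<.06)&(abs(Q[...,1]-.323)<.06)
print(m.sum(), m.any() and (Q[m].min(0),Q[m].max(0)))
E
```

```text
gelcap top green 283 mean [0.4535 0.3168] rect [454.2 316.3] short/long [[37.29999923706055, 1.7000000476837158], [41.599998474121094, 91.69999694824219]] z 0.136
top gel_jar 0.57 [0.462  0.3193 0.006 ]
top paste_jar 0.67 [0.6086 0.3585 0.006 ]
top paste_jar 0.31 [0.5966 0.2739 0.006 ]
top flint_box 0.68 [0.597  0.1292 0.006 ]
top striker 0.85 [0.4303 0.0883 0.006 ]
side gel_jar 0.75 [0.4374 0.2995 0.006 ]
side paste_jar 0.69 [0.603  0.3448 0.006 ]
side paste_jar 0.63 [0.4445 0.3043 0.006 ]
side striker 0.76 [0.4338 0.0961 0.006 ]
side striker 0.6 [0.4397 0.2338 0.006 ]
129 (array([0.43052502, 0.2969725 , 0.11635412]), array([0.47164677, 0.33889818, 0.13896049]))
```

The top view shows all four pieces on their own tiles, upright or flat, with the striker's cup (455, 432) on the outline's cup. Offsets are at most about 6 mm against the 12 mm limit, and the tape roll and measure have not moved.

```bash
python3 -c "
from station import *
print(hand_in())"
```

```text
the job is handed in; nothing more can be done
None
```

I handed the job in at about 36 s of the 112 s: all four pieces are on their own tiles, measured within about 6 mm of centre (limit 12 mm), and the tape roll and tape measure have not moved; `hand_in()` gave no verdict.

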